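# Bleed down the bar's gas manifold

## Robot

A 6-joint arm with a two-finger parallel gripper is mounted at the origin on the work surface. World frame = base frame: x ahead of the robot, y to its left, z up, the work surface at z = 0. Lengths are in m, angles in rad, forces in N, time in s.
With the tool pointing down it reaches from about 0.35 to 0.975 m from the base axis. Payload 4.9 kg.
Tool frame: the origin (TCP) lies between the finger pads, 19 mm behind the fingertips; this is the grasp point; z points along the fingers, y is the line along which they close (so a half turn about z gives the same grasp; the last joint's range is limited). The gripper opens to 85 mm and grips with 20 to 120 N. Pads are 22 mm wide; open, the fingers measure 114 mm over their backs; the gripper's body (76 mm by 85 mm) begins 54 mm behind the grasp point. The pads swing forward as they close: fully open they stand 13 mm farther back than shut.
Start: joints at [1.121, 0.053, 1.613, -0, 1.476, -0.119], TCP at [0.203, 0.591, 0.25] pointing down, gripper open.
Joint ranges: [-3.01, 3.01], [-1.01, 2.22], [0.06, 2.58], [-1.02, 4.17], [0.09, 2.62], [-3.14, 3.14]. Speed limits (rad/s): [2.57, 2.57, 3.14, 3.14, 3.14, 3.14].

## Interface

Orientations are given as a unit quaternion [w, x, y, z].
In Python, from plant import manip gives the robot as it stands. The module is installed in compiled form; this text tells all that it offers.
- The arm moves only by the tool arm_command, never from a script. Its argument "moves" is a list of rows, each a list of 3 entries, a list of its own where there are three numbers: the opening, from -1 (shut) to 1 (fully open), then the shift along the tool's x, y, z in units of 0.15 m (1.0 is 0.15 m), then the turn about the tool's z in units of 2 pi rad (1.0 is 2 pi rad). A call has 1 to 20 rows; each row is the pose to reach, as a shift and turn from the pose commanded when the call began, along the tool's axes at that moment, turning the shorter way round; what a row does not reach only later rows make up. A row lasts 1/12 s, in which the tool goes at most 41.7 mm and 7.16 degrees, less where a joint would pass 70% of its speed; a pose out of reach is approached as far as the arm can. A call with a number of a shift or a turn outside -1 to 1 is refused whole. A call with a gripper value outside its range is refused whole. The fingers move at their own pace and stop on an object; the grip force is fixed at half the most. Time passes only in rows, so rows that repeat a pose let the fingers close. It gives the time, the measured TCP pose, the force, the opening and the grip force at its end, in the units of the state.
- manip.state(): the state, without advancing time (a new reading comes with each control period).
- manip.grab_frame(name): name is "side" or "top"; returns a dict with "frame" (480x640x3 uint8, red, green, blue), "fx", "fy", "cx", "cy" (pixels), "k1" (the pictures are not rectified: a ray, as slopes to the right and down, at radius r is drawn at 1 + k1 r^2 times it, then the intrinsics apply), "R" (3x3) and "t" (3): a world point X has camera coordinates R X + t. Camera axes: x right, y down, z forward; pixel columns grow to the right and rows downward; lengths in m; the calibration is good to about 2 mm. A picture is of the moment at which its call begins. There is no depth.
- manip.job_done(): hands the job in; it is judged then, once.
Trained networks look in a picture, given as the dict that the camera call returned (one of the last four; its "shot" number tells which), for a name from the list of things; names that differ only in an ending like _2 or _b are one class to them, and where a whole thing is asked for, a point or a joint stands for the part that bears it (a point fixed in the world has none). Each returns a list of dicts, best first, with "confidence" (0 to 1); they miss things now and then, are a little off and sometimes report something else, mostly with a low value. They report only what shows in the picture. A call takes as long as a camera call.
- manip.search_frame(picture, target): "extent" ([left, top, right, bottom] in pixels, round what is visible of it).
The state is a dict: "time": time; "joint_pos": joint angles; "joint_vel": joint speeds; "joint_efforts": joint torques, N m; "tool_pos": TCP position; "tool_rot": TCP orientation; "contact_force": force on the tool from outside, world axes, zero at the start; "ft_torque": the same for the moment, N m; "gripper_width": opening from 0.0 (shut) to 1.0 (fully open); "grasp_force": force on a finger pad.
Only numpy, scipy, OpenCV 4.12 (cv2) and the standard library are available. Lean on these libraries where they do the work, as an engineer would, in place of code of your own. Each camera call takes 0.05 s, during which the arm holds its last target. There are 200 camera calls.

## Task

Bleed down the gas manifold: pull its sprung relief plunger straight up until the dark band on the stem has just come clear of the gland, keep it there for a second, and let it spring back fully in. Then screw the knurled bleed cap clockwise until it bottoms out on its shoulder, back it off a quarter turn, and finish still gripping the cap there, without letting go. Leave the mug, wrench, tap handle and brass nut where they are.

Things in the scene. Friction and masses are not known exactly. Their poses are not given: they have to be found in the camera images.
- manifold: Fixed stainless gas manifold, any yaw: a bar 64 mm wide (x) by 240 mm long (y), top face 85 mm above the table, on a 110 x 250 mm base plate. Origin under its centre at table level; x points to the round pressure gauge (reaches 62 mm out), away from three brass hose barbs. Upright cap axis at y = +65 mm, plunger axis at y = -65 mm, both at x = 0; gauge and barbs stay below the top face.
- relief (a joint): Lift of the sprung relief plunger, m: 0 fully in, grows as it is pulled up, hard stop at 0.030. The lower edge of the 4 mm dark band on its 12 mm stem comes level with the gland's top at 0.015, the mark to pull to. Spring pulls it in with 3.6 N at 0 and 8.1 N at the mark; it springs back when let go.
- relief_grip (a point): Centre of the plunger's knob, a plain black upright cylinder 30 mm in diameter and 20 mm high; moves with the plunger. At rest it is 121 mm above the table, 36 mm above the bar's top face, and the knob's underside is 8 mm above the gland.
- gland_top (a point): Centre of the top face of the plunger's fixed gland, 20 mm in diameter and 18 mm high above the bar (26 mm in diameter in its lowest 6 mm), 103 mm above the table.
- bleed_cap (a joint): Turn of the cap on its thread, rad: 0 is bottomed out on the shoulder (hard stop), grows as it is unscrewed (anticlockwise seen from above), stop at 6.0. Right-hand thread, 5 mm rise per turn; it starts 1.9 to 4.3 rad open, already on its thread. Turning takes about 0.12 N m and it stays where it is left.
- cap_grip (a point): Centre of the knurled steel cap, a round upright cylinder 44 mm in diameter and 30 mm high with a slot and a small brass dot on its top; rises and turns with the cap. 106.5 mm above the table when bottomed out, 5 mm per turn more when open.
- neck_seat (a point): Centre of the brass shoulder, 52 mm in diameter, 91 mm above the table and 6 mm above the bar, on which the cap bottoms out (0.5 mm gap when seated).
- mug: Bystander: glass beer mug, 80 mm in diameter, 130 mm high. Origin under its centre.
- wrench: Bystander: steel wrench 180 mm long, lying flat.
- tap_handle: Bystander: black tap handle, 36 mm in diameter, 85 mm high, standing. Origin under its centre.
- hose_nut: Bystander: brass ring nut, 36 mm in diameter, 18 mm high. Origin under its centre.

How it is judged:
On the way, in this order (a step that is already met when the one before it is completed fails the run):
1. the relief plunger is held at its mark, 12.5 to 20 mm out (value of joint relief between 0.0125 and 0.02 m), for 0.6 s.
2. the plunger has sprung back in (value of joint relief below 0.002 m), for 0.2 s.
3. the cap is bottomed out (value of joint bleed_cap below 0.07 rad), for 0.1 s.
At the end, for the whole second after the job is handed in: The cap stands a quarter turn (1.57 rad, +-0.30) open from its bottomed-out position, and is held between the fingers: they press it with more than 3 N and the TCP is within 30 mm of the cap's centre (18 mm sideways). The relief plunger is fully in (within 2 mm) (value of joint bleed_cap between 1.27 and 1.87 rad and contact force between the fingers and bleed_cap above 3 N and distance between the grasp point and cap_grip below 0.03 m and horizontal distance between the grasp point and cap_grip below 0.018 m and value of joint relief below 0.002 m); the arm keeps its last pose, push and grip.
It fails at once if the cap is unscrewed to the end of its thread (value of joint bleed_cap above 5.9 rad).
It fails at once if the mug is moved (distance of mug from where it was at the start of the episode above 0.03 m).
It fails at once if the wrench is moved (distance of wrench from where it was at the start of the episode above 0.03 m).
It fails at once if the tap handle is moved (distance of tap_handle from where it was at the start of the episode above 0.03 m).
It fails at once if the brass nut is moved (distance of hose_nut from where it was at the start of the episode above 0.03 m).
It also fails if it takes over 67 s, if anything falls off the work surface, if the arm or the gripper's body presses on something with over 40 N, if the wrist force passes 120 N, or if a joint passes its speed limit or range.

## Working session

There is one attempt and no reset: what is moved stays moved. The work goes in short steps, Python scripts to look and compute and a tool call to move; the robot and the scene stay as the last step left them, time stands still between calls to the robot, and variables do not carry over. Pictures are saved under pics/ and viewed, at most 10 in all, crops included, and the job is handed in when it is done.

Besides the shell and the picture viewer there is one more tool, called as name(argument=value, ...), one argument or row to a line, values as JSON. arm_command: Moves the arm, as the interface text tells. Shifts and turns lie within -1 to 1; 1 stands for 0.15 m of shift or 2 pi rad of turn. Its arguments: {"type":"object","properties":{"moves":{"type":"array"}},"required":["moves"]}

```bash
mkdir -p pics
cat > h.py <<'E'
import numpy as np, cv2
from plant import manip
def shot(n,fn):
    p=manip.grab_frame(n); cv2.imwrite('pics/'+fn,cv2.cvtColor(p['frame'],cv2.COLOR_RGB2BGR)); return p
def proj(p,X):
    c=np.asarray(X,float)@np.array(p['R']).T+p['t']; s=c[...,:2]/c[...,2:]
    s=s*(1+p['k1']*(s**2).sum(-1,keepdims=True)); return s*[p['fx'],p['fy']]+[p['cx'],p['cy']]
def back(p,uv,z):
    K=np.array([[p['fx'],0,p['cx']],[0,p['fy'],p['cy']],[0,0,1.]])
    s=cv2.undistortPoints(np.array([[uv]],float),K,np.array([p['k1'],0,0,0,0.]))[0,0]
    R=np.array(p['R']);d=R.T@np.array([s[0],s[1],1]);o=-R.T@np.array(p['t'])
    return o+d*(z-o[2])/d[2]
E
python3 - <<'E'
from h import *
print(manip.state())
for n in('top','side'):
    p=shot(n,n+'0.png'); print(n,p['fx'],p['k1'],-np.array(p['R']).T@p['t'])
    for k,z in(('manifold',.085),('relief_grip',.121),('cap_grip',.109),('mug',.065),('wrench',0),('tap_handle',.04),('hose_nut',.01)):
        for d in manip.search_frame(p,k)[:2]:
            e=d['extent'];print(k,round(d['confidence'],2),np.round(e),back(p,[(e[0]+e[2])/2,(e[1]+e[3])/2],z).round(3))
E
```

```text
{'time': 0.0, 'joint_pos': array([ 1.12098377e+00,  5.33499450e-02,  1.61430879e+00, -1.05191644e-05,
        1.47600611e+00, -1.18994608e-01]), 'joint_vel': array([-7.90919226e-05,  6.35517084e-04, -3.75837890e-05,  8.80875043e-04,
       -6.39348025e-04, -1.89171221e-03]), 'joint_efforts': array([ 2.21002258e-03, -3.93668354e+01, -3.70181465e+01, -3.21413415e-05,
        6.87009029e-03,  2.86960915e-05]), 'tool_pos': array([0.20274985, 0.59057321, 0.24875844]), 'tool_rot': array([-2.85687359e-04,  1.64655150e-01,  9.86350652e-01, -9.95942311e-04]), 'contact_force': array([ 0.34247502, -0.77449689, -0.36760433]), 'ft_torque': array([-0.02001367, -0.035863  ,  0.0537575 ]), 'grasp_force': 0.0, 'gripper_width': 0.9987898404444401}
top 578.6613757202514 -0.1234987076068786 [0.3041198  0.00812424 1.24249303]
manifold 0.94 [258. 186. 379. 252.] [0.561 0.035 0.085]
relief_grip 0.52 [339. 204. 354. 221.] [ 0.564 -0.021  0.121]
cap_grip 0.87 [272. 194. 298. 215.] [0.588 0.102 0.109]
mug 0.81 [137. 230. 195. 278.] [0.503 0.358 0.065]
wrench 0.56 [477. 238. 517. 320.] [ 0.433 -0.345  0.   ]
tap_handle 0.58 [485. 184. 508. 199.] [ 0.618 -0.349  0.04 ]
hose_nut 0.71 [268. 191. 295. 213.] [0.619 0.117 0.01 ]
hose_nut 0.52 [198. 192. 215. 212.] [0.625 0.284 0.01 ]
side 499.9416628571762 -0.07532264859623931 [ 0.31094732 -0.7534385   0.64922019]
manifold 0.83 [317. 194. 387. 306.] [ 0.564 -0.011  0.085]
relief_grip 0.55 [347. 230. 358. 248.] [ 0.561 -0.023  0.121]
cap_grip 0.96 [336. 197. 358. 218.] [0.592 0.108 0.109]
cap_grip 0.47 [273. 418. 396. 455.] [ 0.412 -0.407  0.109]
mug 0.86 [258. 151. 302. 210.] [0.495 0.352 0.065]
wrench 0.9 [271. 420. 399. 454.] [ 0.433 -0.338  0.   ]
tap_handle 0.85 [446. 370. 469. 419.] [ 0.62  -0.347  0.04 ]
tap_handle 0.41 [319. 195. 386. 309.] [0.584 0.042 0.04 ]
hose_nut 0.62 [346. 229. 364. 246.] [0.62  0.134 0.01 ]
hose_nut 0.58 [331. 200. 338. 205.] [0.622 0.298 0.01 ]
```

View pics/top0.png

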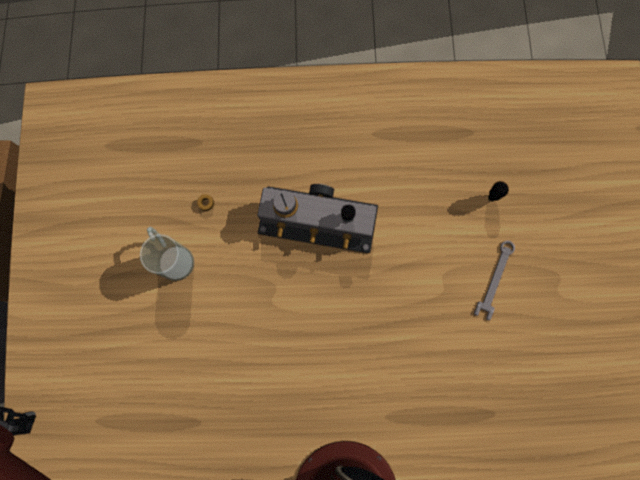

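View pics/side0.png

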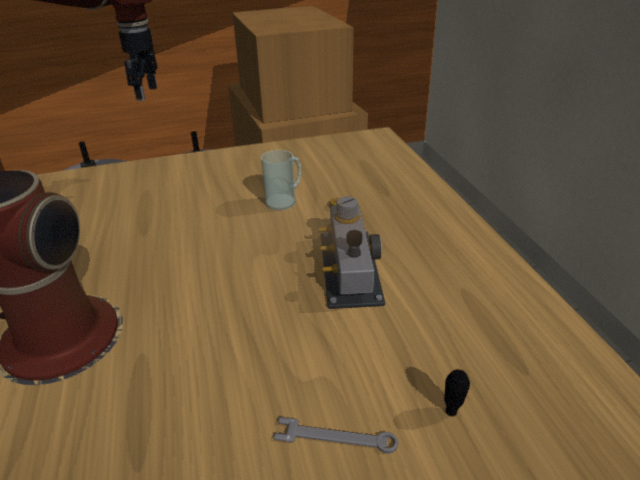

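The top view shows the cap at about (285,204) and the knob at (348,212). The side view shows the cap at (347,207) and the knob at (354,239). Both cameras agree within a few mm with the 130 mm spacing. I'll enlarge the crops to refine this.

Run:
```python
import cv2,numpy as np
a=cv2.imread('pics/top0.png')[180:255,255:385];b=cv2.imread('pics/side0.png')[190:310,310:390]
c=np.zeros((600,800,3),np.uint8)
A=cv2.resize(a,None,fx=4,fy=4,interpolation=2)[:,:480];c[:300,:480]=A
B=cv2.resize(b,None,fx=4,fy=4,interpolation=2);c[:480,480:]=B
c=cv2.convertScaleAbs(c,alpha=1.8,beta=20);cv2.imwrite('pics/c0.png',c)
```

```text
(no output)
```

View pics/c0.png

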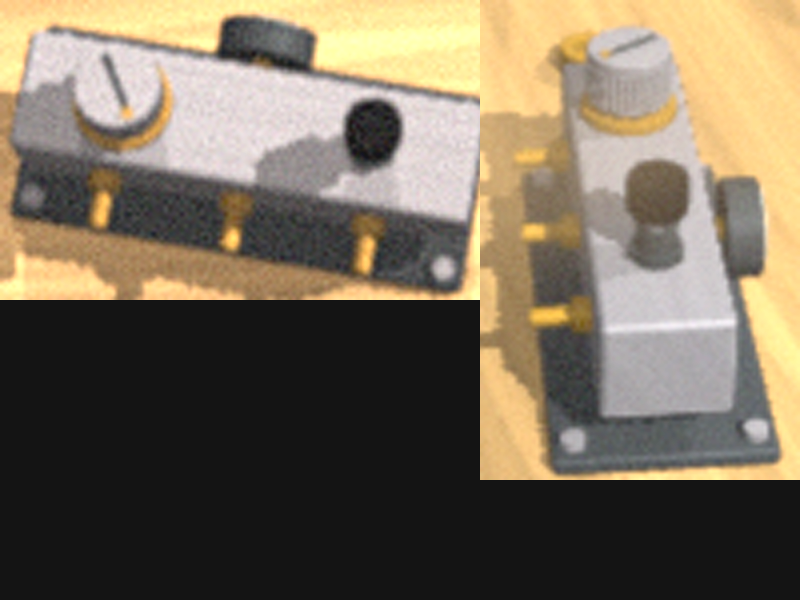

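```bash
cat > fit.py <<'E'
from h import *
from scipy.optimize import least_squares
P={n:manip.grab_frame(n) for n in('top','side')}
M=[('top','c',(284.3,201.4)),('side','c',(347.2,202.5)),('top','k',(348.3,212.8)),('side','k',(354.1,237.7))]
def pt(q,w):
    x,y,a,h=q;s=65 if w=='c' else -65
    return [x-np.sin(a)*s/1e3,y+np.cos(a)*s/1e3,h if w=='c' else .121]
f=lambda q:np.concatenate([proj(P[n],np.array(pt(q,w)))-uv for n,w,uv in M]+[[(q[3]-.124)/.001]])
r=least_squares(f,[.576,.042,-.2,.124]);q=r.x
print(q,f(q).round(2),'cap',pt(q,'c'),'knob',pt(q,'k'))
for n,w,uv in M: print(n,w,back(P[n],uv,.124 if w=='c' else .121).round(4))
E
python3 fit.py
```

```text
[ 0.57750164  0.03920829 -0.2115542   0.12393176] [-0.4  -0.09 -0.01 -0.1  -0.19 -0.11 -0.01  1.1  -0.07] cap [np.float64(0.5911503237746598), np.float64(0.10275916257093903), np.float64(0.12393176480921599)] knob [np.float64(0.5638529620281199), np.float64(-0.024342584237193127), 0.121]
top c [0.5909 0.102  0.124 ]
side c [0.591  0.1023 0.124 ]
top k [ 0.5636 -0.0247  0.121 ]
side k [ 0.565  -0.0209  0.121 ]
```

```bash
cat >> h.py <<'E'
from scipy.spatial.transform import Rotation as Ro
def rot(s): w,x,y,z=s['tool_rot']; return Ro.from_quat([x,y,z,w]).as_matrix()
def to(X):
    s=manip.state();R=rot(s);print('units',(R.T@(np.array(X)-s['tool_pos'])/.15).round(3),'yaw',np.arctan2(R[1,1],R[0,1]).round(3),s['time'])
E
python3 -c "
from h import *
to([.564,-.0235,.20])"
```

```text
units [-3.607 -3.094  0.333] yaw 1.24 0.9
```

arm_command(
  moves=[
    [1, [-0.25, -0.2, 0], 0],
    [1, [-0.5, -0.4, 0], 0],
    [1, [-0.72, -0.62, 0], 0],
    [1, [-0.9, -0.77, 0], 0],
  ],
)

```text
time: 1.23
tool_pos: [0.2879, 0.4462, 0.2499]
tool_rot: [0.0, 0.164, 0.986, -0.0]
contact_force: [0.7, -0.6, 0.1]
gripper_width: 1.0
grasp_force: 0.0
```

arm_command(
  moves=[
    [1, [-0.2, -0.16, 0], 0],
    [1, [-0.4, -0.34, 0], 0],
    [1, [-0.6, -0.51, 0], 0],
    [1, [-0.8, -0.69, 0], 0],
    [1, [-0.9, -0.77, 0], 0],
  ],
)

```text
time: 1.65
tool_pos: [0.3792, 0.2914, 0.2503]
tool_rot: [0.001, 0.166, 0.986, -0.0]
contact_force: [-0.8, 0.3, 0.2]
gripper_width: 1.0
grasp_force: 0.0
```

arm_command(
  moves=[
    [1, [-0.2, -0.16, 0], 0],
    [1, [-0.4, -0.34, 0], 0],
    [1, [-0.6, -0.51, 0], 0],
    [1, [-0.8, -0.69, 0], 0],
    [1, [-0.9, -0.77, 0], 0],
  ],
)

```text
time: 2.07
tool_pos: [0.4693, 0.138, 0.2503]
tool_rot: [0.001, 0.166, 0.986, -0.001]
contact_force: [0.4, 0.3, 0.2]
gripper_width: 0.999
grasp_force: 0.0
```

arm_command(
  moves=[
    [1, [-0.2, -0.16, 0], 0],
    [1, [-0.4, -0.34, 0], 0],
    [1, [-0.6, -0.51, 0], 0],
    [1, [-0.8, -0.69, 0], 0],
    [1, [-0.9, -0.77, 0.1], 0],
    [1, [-0.9, -0.77, 0.3], 0],
    [1, [-0.9, -0.77, 0.3], 0],
  ],
)

```text
time: 2.65
tool_pos: [0.5556, -0.0125, 0.1992]
tool_rot: [-0.005, 0.166, 0.986, -0.0]
contact_force: [-0.6, 0.3, -1.9]
gripper_width: 1.0
grasp_force: 0.0
```

```bash
python3 -c "
from h import *
to([.564,-.0235,.20]);print(manip.state()['tool_pos'],manip.state()['joint_pos'],manip.state()['contact_force'])
p=shot('side','s1.png');q=shot('top','t1.png')
b=np.hstack([cv2.resize(cv2.imread('pics/s1.png')[130:310,270:420],None,fx=2.6,fy=2.6),cv2.resize(cv2.imread('pics/t1.png')[130:310,255:405],None,fx=2.6,fy=2.6)])
cv2.imwrite('pics/c1.png',cv2.convertScaleAbs(b,alpha=1.6,beta=15))"
```

```text
units [-0.077 -0.051 -0.006] yaw 1.238 2.65
[ 0.55555528 -0.01254119  0.19920171] [-1.56524588e-01 -6.95869174e-02  1.82044270e+00  6.04686483e-05
  1.40045521e+00 -1.39412252e+00] [-0.62681511  0.34148539 -1.89189838]
```

View pics/c1.png

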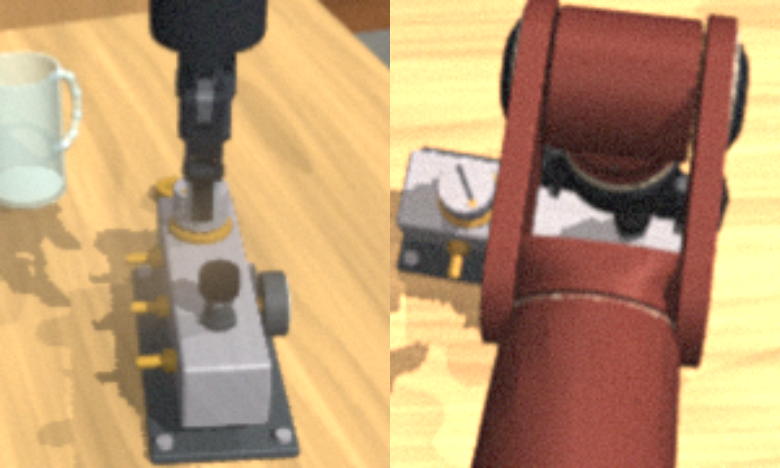

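The side crop shows the gripper hanging above the bar, with the knob at crop (219,280) clear below it. Next I'll correct xy and go down to the knob.

arm_command(
  moves=[
    [1, [-0.077, -0.051, 0], 0],
    [1, [-0.077, -0.051, 0.15], 0],
    [1, [-0.077, -0.051, 0.3], 0],
    [1, [-0.077, -0.051, 0.4], 0],
    [1, [-0.077, -0.051, 0.48], 0],
    [1, [-0.077, -0.051, 0.48], 0],
    [1, [-0.077, -0.051, 0.48], 0],
  ],
)

```text
time: 3.33
tool_pos: [0.5671, -0.0225, 0.1339]
tool_rot: [0.0, 0.164, 0.986, -0.0]
contact_force: [-0.6, 0.5, -0.0]
gripper_width: 1.0
grasp_force: 0.0
```

```bash
python3 -c "
from h import *
to([.564,-.0235,.125]);p=shot('side','s2.png')
cv2.imwrite('pics/c2.png',cv2.convertScaleAbs(cv2.resize(cv2.imread('pics/s2.png')[170:310,290:420],None,fx=4,fy=4,interpolation=2),alpha=1.8,beta=15))"
```

```text
units [ 0.018 -0.013  0.059] yaw 1.241 3.3333
```

View pics/c2.png

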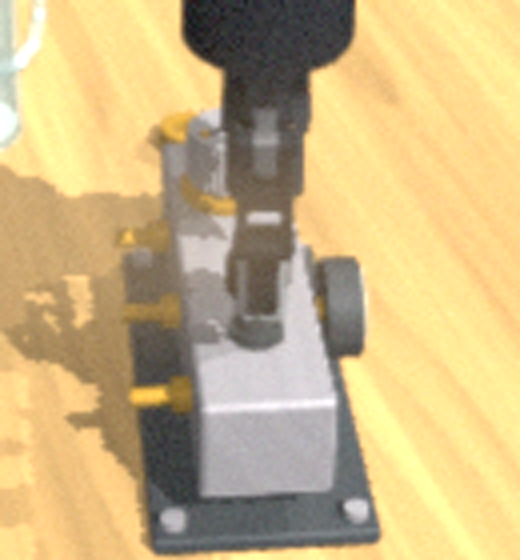

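The near finger covers the knob and is centred over the gland at crop (257,330), so the alignment is good. Now I'll close.

arm_command(
  moves=[
    [1, [0.018, -0.013, 0.06], 0],
    [1, [0.018, -0.013, 0.06], 0],
    [0, [0.018, -0.013, 0.06], 0],
    [-1, [0.018, -0.013, 0.06], 0],
    [-1, [0.018, -0.013, 0.06], 0],
    [-1, [0.018, -0.013, 0.06], 0],
    [-1, [0.018, -0.013, 0.06], 0],
    [-1, [0.018, -0.013, 0.06], 0],
    [-1, [0.018, -0.013, 0.06], 0],
    [-1, [0.018, -0.013, 0.06], 0],
  ],
)

```text
time: 4.22
tool_pos: [0.5638, -0.0229, 0.1247]
tool_rot: [0.0, 0.165, 0.986, 0.001]
contact_force: [0.4, 5.6, 5.5]
gripper_width: 0.329
grasp_force: 59.2
```

arm_command(
  moves=[
    [-1, [0, 0, -0.02], 0],
    [-1, [0, 0, -0.04], 0],
    [-1, [0, 0, -0.06], 0],
    [-1, [0, 0, -0.08], 0],
    [-1, [0, 0, -0.1], 0],
    [-1, [0, 0, -0.107], 0],
    [-1, [0, 0, -0.107], 0],
    [-1, [0, 0, -0.107], 0],
  ],
)

```text
time: 4.88
tool_pos: [0.5637, -0.0228, 0.1381]
tool_rot: [0.001, 0.165, 0.986, 0.001]
contact_force: [7.0, 4.4, -8.2]
gripper_width: 0.334
grasp_force: 59.7
```

```bash
python3 -c "
from h import *
s=manip.state();print(s['tool_pos'],s['contact_force'],s['gripper_width'],s['time']);p=shot('side','s3.png')
cv2.imwrite('pics/c3.png',cv2.convertScaleAbs(cv2.resize(cv2.imread('pics/s3.png')[200:280,320:400],None,fx=7,fy=7,interpolation=2),alpha=2,beta=20))"
```

```text
[ 0.56370882 -0.02284674  0.13814127] [ 6.97027894  4.3874309  -8.1909815 ] 0.3343635392967975 4.8833
```

View pics/c3.png

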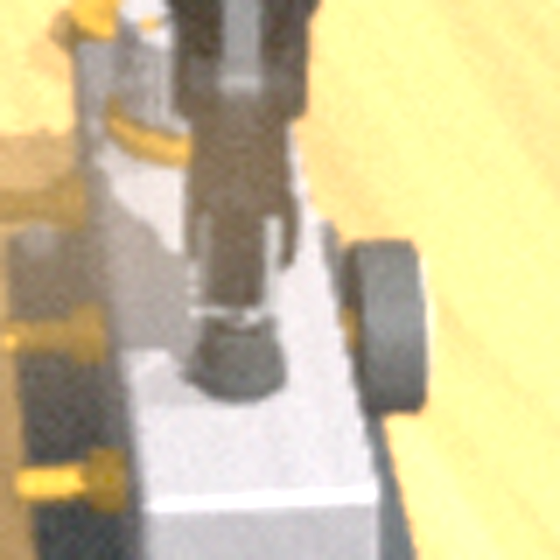

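The finger hides the stem, with the gland top at crop (240,340). TCP travel of 13.4 mm and 8.2 N on the spring put the lift at about 13.5 to 15 mm. I'll raise it 1.8 mm more and hold.

arm_command(
  moves=[
    [-1, [0, 0, -0.012], 0],
    [-1, [0, 0, -0.012], 0],
    [-1, [0, 0, -0.012], 0],
    [-1, [0, 0, -0.012], 0],
    [-1, [0, 0, -0.012], 0],
    [-1, [0, 0, -0.012], 0],
    [-1, [0, 0, -0.012], 0],
    [-1, [0, 0, -0.012], 0],
    [-1, [0, 0, -0.012], 0],
    [-1, [0, 0, -0.012], 0],
    [-1, [0, 0, -0.012], 0],
    [-1, [0, 0, -0.012], 0],
    [-1, [0, 0, -0.012], 0],
    [-1, [0, 0, -0.012], 0],
  ],
)

```text
time: 6.1
tool_pos: [0.5637, -0.0228, 0.1397]
tool_rot: [0.001, 0.165, 0.986, 0.001]
contact_force: [7.6, 3.7, -8.8]
gripper_width: 0.329
grasp_force: 59.7
```

arm_command(
  moves=[
    [-1, [0, 0, 0.03], 0],
    [-1, [0, 0, 0.06], 0],
    [-1, [0, 0, 0.09], 0],
    [-1, [0, 0, 0.1], 0],
    [1, [0, 0, 0.1], 0],
    [1, [0, 0, 0.1], 0],
    [1, [0, 0, 0.1], 0],
    [1, [0, 0, 0.1], 0],
    [1, [0, 0, 0.1], 0],
    [1, [0, 0, 0.1], 0],
    [1, [0, 0, 0.1], 0],
    [1, [0, 0, -0.15], 0],
    [1, [0, 0, -0.35], 0],
    [1, [0, 0, -0.4], 0],
    [1, [0, 0, -0.4], 0],
  ],
)

```text
time: 7.35
tool_pos: [0.5654, -0.024, 0.206]
tool_rot: [0.004, 0.165, 0.986, -0.0]
contact_force: [0.8, -0.3, 0.1]
gripper_width: 1.001
grasp_force: 0.0
```

```bash
python3 -c "
from h import *
to([.591,.1025,.185]);s=manip.state();print(s['tool_pos'],s['joint_pos'],s['contact_force'],s['gripper_width'])
p=shot('side','s4.png')
for k in('relief_grip','cap_grip'):
  for d in manip.search_frame(p,k)[:2]:print(k,d)"
```

```text
units [0.114 0.853 0.14 ] yaw 1.24 7.35
[ 0.56543107 -0.02396998  0.20603241] [-1.73790845e-01 -6.10507045e-02  1.80060856e+00 -1.40519350e-04
  1.39470063e+00 -1.41379927e+00] [ 0.76362975 -0.33615881  0.08533907] 1.0010053403433077
relief_grip {'extent': [346.5, 233.2, 358.5, 246.0], 'confidence': 0.66}
cap_grip {'extent': [336.3, 196.9, 352.7, 217.5], 'confidence': 0.69}
```

arm_command(
  moves=[
    [1, [0.03, 0.2, 0], -0.02],
    [1, [0.06, 0.4, 0], -0.04],
    [1, [0.09, 0.6, 0], -0.06],
    [1, [0.114, 0.8, 0], -0.08],
    [1, [0.114, 0.853, 0], -0.1],
    [1, [0.114, 0.853, 0], -0.12],
    [1, [0.114, 0.853, 0.03], -0.14],
    [1, [0.114, 0.853, 0.06], -0.16],
    [1, [0.114, 0.853, 0.1], -0.18],
    [1, [0.114, 0.853, 0.14], -0.2],
    [1, [0.114, 0.853, 0.14], -0.2],
    [1, [0.114, 0.853, 0.14], -0.2],
    [1, [0.114, 0.853, 0.14], -0.2],
  ],
)

```text
time: 8.58
tool_pos: [0.5882, 0.1029, 0.1798]
tool_rot: [-0.001, -0.445, 0.895, 0.0]
contact_force: [-0.2, 0.4, 0.9]
gripper_width: 0.997
grasp_force: 0.0
```

```bash
python3 -c "
from h import *
to([.591,.1025,.117]);s=manip.state();print(s['tool_pos'],s['joint_pos'])
p=shot('side','s5.png')
cv2.imwrite('pics/c5.png',cv2.convertScaleAbs(cv2.resize(cv2.imread('pics/s5.png')[130:270,290:420],None,fx=4,fy=4,interpolation=2),alpha=1.8,beta=15))"
```

```text
units [-0.009 -0.017  0.419] yaw 2.494 8.5833
[0.5882328  0.10292731 0.17980704] [ 4.86668345e-02  4.10901415e-02  1.74438690e+00 -4.19227647e-05
  1.35797269e+00 -2.44532885e+00]
```

View pics/c5.png

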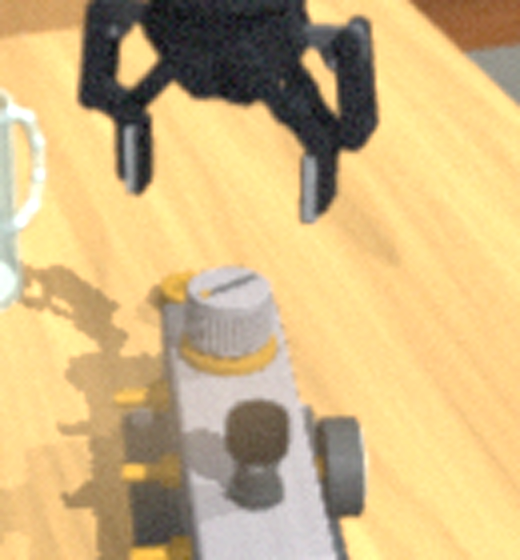

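The fingers straddle the cap: their midpoint is at about crop x 225 and the cap is at x 230. The plunger knob at (257,435) is back down. I'll descend and grip.

arm_command(
  moves=[
    [1, [-0.009, -0.017, 0.1], 0],
    [1, [-0.009, -0.017, 0.25], 0],
    [1, [-0.009, -0.017, 0.35], 0],
    [1, [-0.009, -0.017, 0.415], 0],
    [1, [-0.009, -0.017, 0.415], 0],
    [1, [-0.009, -0.017, 0.415], 0],
    [0, [-0.009, -0.017, 0.415], 0],
    [-1, [-0.009, -0.017, 0.415], 0],
    [-1, [-0.009, -0.017, 0.415], 0],
    [-1, [-0.009, -0.017, 0.415], 0],
    [-1, [-0.009, -0.017, 0.415], 0],
    [-1, [-0.009, -0.017, 0.415], 0],
    [-1, [-0.009, -0.017, 0.415], 0],
  ],
)

```text
time: 9.72
tool_pos: [0.5913, 0.1034, 0.1204]
tool_rot: [-0.0, -0.447, 0.895, 0.001]
contact_force: [-5.8, 2.2, 6.8]
gripper_width: 0.497
grasp_force: 60.9
```

```bash
python3 -c "
from h import *
to([.591,.1025,.117]);s=manip.state();print(s['tool_pos'],s['joint_pos'],s['contact_force'],s['ft_torque'],s['gripper_width'],s['grasp_force'])"
```

```text
units [ 0.006 -0.002  0.023] yaw 2.497 9.7167
[0.59127962 0.10341703 0.12038383] [ 4.84881036e-02  1.08109950e-01  1.77910259e+00  1.76130162e-03
  1.25535980e+00 -2.44873034e+00] [-5.84148491  2.18859693  6.79273235] [3.62125947e-01 8.70568233e-01 3.93335525e-04] 0.4965057234560485 60.90713560581207
```

arm_command(
  moves=[
    [-1, [0, 0, 0], 0.019],
    [-1, [0, 0, 0.001], 0.038],
    [-1, [0, 0, 0.002], 0.057],
    [-1, [0, 0, 0.002], 0.076],
    [-1, [0, 0, 0.003], 0.095],
    [-1, [0, 0, 0.004], 0.114],
    [-1, [0, 0, 0.004], 0.133],
    [-1, [0, 0, 0.005], 0.152],
    [-1, [0, 0, 0.006], 0.171],
    [-1, [0, 0, 0.006], 0.19],
    [-1, [0, 0, 0.007], 0.21],
    [-1, [0, 0, 0.008], 0.23],
    [-1, [0, 0, 0.008], 0.24],
    [-1, [0, 0, 0.008], 0.25],
    [-1, [0, 0, 0.008], 0.25],
  ],
)

```text
time: 10.97
tool_pos: [0.5911, 0.1044, 0.1191]
tool_rot: [-0.001, 0.318, 0.948, 0.002]
contact_force: [-5.9, 5.9, 6.3]
gripper_width: 0.496
grasp_force: 61.1
```

```bash
cat > st.py <<'E'
from h import *
to([.591,.1025,.117]);s=manip.state();print(s['tool_pos'],s['joint_pos'][5],s['contact_force'].round(2),s['ft_torque'].round(3),s['joint_efforts'].round(3)[5],s['gripper_width'],s['grasp_force'])
E
python3 st.py
```

```text
units [-0.007 -0.011  0.014] yaw 0.924 10.9667
[0.591137   0.10443564 0.11913884] -0.8757957547713533 [-5.87  5.86  6.29] [ 0.834  0.954 -0.128] 0.24 0.4957358453827167 61.140382289886475
```

arm_command(
  moves=[
    [-1, [0, 0, 0.001], 0.015],
    [-1, [0, 0, 0.001], 0.03],
    [-1, [0, 0, 0.002], 0.045],
    [-1, [0, 0, 0.002], 0.06],
    [-1, [0, 0, 0.002], 0.06],
  ],
)

```text
time: 11.38
tool_pos: [0.5913, 0.1046, 0.1189]
tool_rot: [-0.001, 0.49, 0.872, 0.002]
contact_force: [-4.2, 6.5, 5.5]
gripper_width: 0.497
grasp_force: 61.1
```

```bash
python3 st.py
```

```text
units [-0.011 -0.009  0.012] yaw 0.546 11.3833
[0.59134795 0.10462841 0.11887383] -0.49775173172244747 [-4.22  6.45  5.53] [ 0.932  0.716 -0.124] 0.433 0.4966004961763942 61.086366176605225
```

arm_command(
  moves=[
    [-1, [0, 0, 0.001], 0.015],
    [-1, [0, 0, 0.001], 0.03],
    [-1, [0, 0, 0.002], 0.045],
    [-1, [0, 0, 0.002], 0.06],
    [-1, [0, 0, 0.002], 0.06],
  ],
)

```text
time: 11.8
tool_pos: [0.5916, 0.1047, 0.1185]
tool_rot: [-0.001, 0.645, 0.764, 0.002]
contact_force: [-2.9, 6.8, 5.5]
gripper_width: 0.498
grasp_force: 61.1
```

```bash
python3 st.py
```

```text
units [-0.014 -0.006  0.01 ] yaw 0.169 11.8
[0.59158397 0.10470497 0.11853803] -0.12074444246535082 [-2.89  6.76  5.48] [ 0.997  0.671 -0.09 ] 0.432 0.4978762498262114 61.05003297328949
```

arm_command(
  moves=[
    [-1, [0, 0, 0.001], 0.015],
    [-1, [0, 0, 0.001], 0.03],
    [-1, [0, 0, 0.002], 0.045],
    [-1, [0, 0, 0.002], 0.06],
    [-1, [0, 0, 0.002], 0.06],
  ],
)

```text
time: 12.22
tool_pos: [0.5919, 0.1047, 0.1183]
tool_rot: [-0.001, 0.777, 0.63, 0.002]
contact_force: [-3.0, 7.1, 5.8]
gripper_width: 0.494
grasp_force: 61.0
```

```bash
python3 st.py
```

```text
units [-0.016 -0.003  0.008] yaw -0.208 12.2167
[0.59187215 0.10472075 0.1182583 ] 0.25622121106236617 [-3.01  7.1   5.79] [ 1.04   0.469 -0.097] 0.431 0.4944044899650478 61.009615659713745
```

arm_command(
  moves=[
    [-1, [0, 0, 0.001], 0.015],
    [-1, [0, 0, 0.001], 0.03],
    [-1, [0, 0, 0.002], 0.045],
    [-1, [0, 0, 0.002], 0.06],
    [-1, [0, 0, 0.002], 0.06],
  ],
)

```text
time: 12.63
tool_pos: [0.5921, 0.1046, 0.118]
tool_rot: [-0.001, 0.881, 0.473, 0.002]
contact_force: [-2.1, 5.7, 4.5]
gripper_width: 0.494
grasp_force: 61.0
```

```bash
python3 st.py
```

```text
units [-0.016  0.002  0.006] yaw -0.585 12.6333
[0.59212329 0.10462581 0.11797698] 0.6332357211883243 [-2.05  5.75  4.55] [ 0.986  0.327 -0.129] 0.431 0.49361156083229 60.96707761287689
```

arm_command(
  moves=[
    [-1, [0, 0, 0.001], 0.015],
    [-1, [0, 0, 0.001], 0.03],
    [-1, [0, 0, 0.002], 0.045],
    [-1, [0, 0, 0.002], 0.06],
    [-1, [0, 0, 0.002], 0.06],
  ],
)

```text
time: 13.05
tool_pos: [0.5923, 0.1044, 0.1177]
tool_rot: [-0.001, 0.954, 0.3, 0.002]
contact_force: [-1.7, 5.7, 3.0]
gripper_width: 0.496
grasp_force: 60.9
```

```bash
python3 st.py
```

```text
units [-0.014  0.005  0.004] yaw -0.962 13.05
[0.59231561 0.10439023 0.11766383] 1.0102395147041452 [-1.7   5.7   2.97] [ 0.875  0.176 -0.113] 0.431 0.4955413602532232 60.92885971069336
```

arm_command(
  moves=[
    [-1, [0, 0, 0.001], 0.015],
    [-1, [0, 0, 0.001], 0.03],
    [-1, [0, 0, 0.002], 0.045],
    [-1, [0, 0, 0.002], 0.06],
    [-1, [0, 0, 0.002], 0.06],
  ],
)

```text
time: 13.47
tool_pos: [0.5902, 0.1037, 0.1174]
tool_rot: [-0.001, 0.993, 0.118, -0.002]
contact_force: [-9.8, 1.7, 10.0]
gripper_width: 0.491
grasp_force: 61.7
```

```bash
python3 st.py
```

```text
units [0.003 0.009 0.002] yaw -1.335 13.4667
[0.59018467 0.10366535 0.11735228] 1.3839549122392574 [-9.81  1.7   9.97] [0.402 1.733 0.89 ] 1.503 0.4909596672743849 61.72529697418213
```

arm_command(
  moves=[
    [-1, [0, 0, 0.001], 0.015],
    [-1, [0, 0, 0.001], 0.03],
    [-1, [0, 0, 0.002], 0.045],
    [-1, [0, 0, 0.002], 0.06],
    [-1, [0, 0, 0.002], 0.06],
  ],
)

```text
time: 13.88
tool_pos: [0.5904, 0.1042, 0.1168]
tool_rot: [-0.001, 0.997, -0.071, -0.002]
contact_force: [-7.4, 5.0, 8.5]
gripper_width: 0.494
grasp_force: 62.8
```

```bash
python3 st.py
```

```text
units [ 0.005  0.01  -0.002] yaw -1.713 13.8833
[0.59043572 0.10416632 0.11676816] 1.7613555602217104 [-7.37  5.01  8.47] [0.628 1.262 0.785] 1.374 0.494393102716263 62.75475025177002
```

Torque jumped to 0.9 N m, up from about 0.12, and the grip slips, so the cap is on its shoulder. Now I'll back off a quarter turn.

arm_command(
  moves=[
    [-1, [0, 0, 0], 0],
    [-1, [0, 0, -0.001], -0.015],
    [-1, [0, 0, -0.001], -0.03],
    [-1, [0, 0, -0.002], -0.045],
    [-1, [0, 0, -0.002], -0.06],
    [-1, [0, 0, -0.003], -0.08],
    [-1, [0, 0, -0.004], -0.1],
    [-1, [0, 0, -0.005], -0.12],
    [-1, [0, 0, -0.006], -0.14],
    [-1, [0, 0, -0.006], -0.16],
    [-1, [0, 0, -0.007], -0.18],
    [-1, [0, 0, -0.008], -0.2],
    [-1, [0, 0, -0.008], -0.215],
    [-1, [0, 0, -0.009], -0.23],
    [-1, [0, 0, -0.009], -0.245],
    [-1, [0, 0, -0.01], -0.253],
    [-1, [0, 0, -0.01], -0.253],
    [-1, [0, 0, -0.01], -0.253],
  ],
)

```text
time: 15.38
tool_pos: [0.5916, 0.1027, 0.118]
tool_rot: [-0.0, 0.75, 0.662, -0.0]
contact_force: [-4.0, 0.2, 5.6]
gripper_width: 0.494
grasp_force: 62.5
```

```bash
python3 st.py; python3 -c "
from h import *
p=shot('side','s6.png');q=shot('top','t6.png')
b=np.hstack([cv2.resize(cv2.imread('pics/s6.png')[170:270,310:400],None,fx=4.4,fy=4.4,interpolation=2),cv2.resize(cv2.imread('pics/t6.png')[160:260,250:330],None,fx=4.4,fy=4.4,interpolation=2)])
cv2.imwrite('pics/c6.png',cv2.convertScaleAbs(b,alpha=1.9,beta=20))"
```

```text
units [-0.002 -0.004  0.007] yaw -0.124 15.3833
[0.59157857 0.1027139  0.1180295 ] 0.1723991303215063 [-4.02  0.2   5.65] [0.055 0.73  0.098] 0.083 0.494100945694957 62.49720096588135
```

View pics/c6.png

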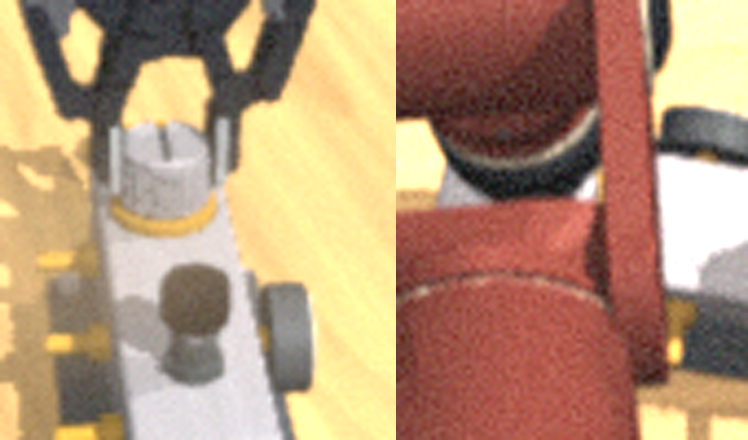

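The side crop shows the cap held between both pads with its slot nearly in line with the camera, the dot at about (160,122). The dot has turned about 122° net clockwise. With the quarter turn back, that puts the stop about 3.7 rad from the start, right where the torque jumped. The plunger knob at (195,300) is down.

```bash
python3 -c "
from plant import manip
print(manip.job_done())"
```

```text
the job is handed in; nothing more can be done
None
```

The job is handed in, but the hand-in returned no verdict. By my measurements the plunger was held about 15 mm out for a second and sprang back fully in. The cap was bottomed, then backed off about 1.57 rad, and is still gripped at about 62 N, and nothing else was touched.

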